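# Slide the chamber slide along the rail into the marked corner pocket

### The job

With the fingertips only, push the blue chamber slide on the imaging deck squarely against the deck's long rail where it is, near the middle, then, keeping it against the rail, slide it along into the corner pocket at the end with the green marker until it sits fully home against both the end stop and the rail. Push gently, and never grip, lift or tip it: it stays flat on the deck throughout. Do not disturb the other things, and finish with the hand clear.

Things in the scene. Friction and masses are not known exactly. Their poses are not given: they have to be found in the camera images.
- chamber: The blue chamber slide to be moved: a rigid closed block with blue frame and six white wells, 34 mm (its x) by 60 mm (its y) by 18 mm high, about 60 g, loose, lying flat on the deck with its long side roughly along the rail. Origin: centre of its underside.
- deck: Imaging deck, white with a black top, fixed, placed and turned differently each time. Origin on the table; its flat top is at z = +40 mm in its frame, spanning x -100 to +130, y -190 to +190 mm. A straight aluminium rail runs along its y axis, 12 mm thick, 10 mm high above the top, working face (looking to -x) at x = +60 mm. A pocket is formed in the corner at each end of the rail, mirror images.
- rail_mid (a point): Middle of the rail's working face, at its foot on the deck top (deck x = +60, y = 0, z = +40 mm); axes as the deck's. A slide flush against the rail has its centre 17 mm to -x of this face.
- pocket_left (a point): Home point of the pocket at the deck's +y end: where the underside centre of a slide fully home lies (deck x = +43, y = +125, z = +40 mm). End stop face at deck y = +155 mm (12 mm thick, 10 mm high). Opposite the rail a 10 mm high guide lip, 12 mm thick, inner face at x = +22 mm, spans y +115 to +155 mm: pocket 38 mm wide for the 34 mm slide.
- pocket_right (a point): The same for the mirror-image pocket at the deck's -y end (deck x = +43, y = -125, z = +40 mm). In both, the lip's mouth flares out to about x = +9 mm at |y| = 98 mm, and a slide fully home stands out of the pocket with its rear 20 mm and its top 8 mm.
- green_mark: Green disc, 22 mm across and 5 mm thick, fixed on the deck just outside one end stop (deck x = +25 mm, y = +178 or -178 mm): the pocket at this end is the one to use. Origin: centre of its underside.
- red_mark: Red disc of the same size, fixed at the other end of the deck: the pocket there is not to be used. Origin: centre of its underside.
- spare: Bystander: grey chamber slide with amber wells, 34 x 60 x 18 mm, lying on the deck's ledge behind the rail. Origin: centre of its underside.
- vial: Bystander: small jar with orange cap, 28 mm across, 38 mm high, standing on the deck's ledge behind the rail. Origin: centre of its underside.
- reagent: Bystander: green bottle with blue cap, 64 mm across, 130 mm high, on the table left of the deck. Origin: centre of its underside.
- amber: Bystander: amber bottle with orange cap, 52 mm across, 100 mm high, on the table left of the deck. Origin: centre of its underside.
- dish: Bystander: flat clear round dish with lid, 92 mm across, 16 mm high, on the table right of the deck. Origin: centre of its underside.
- beaker: Bystander: white beaker, 70 mm across, 85 mm high, on the table right of the deck. Origin: centre of its underside.
Things that resemble listed ones, but are neither listed nor needed, are in the scene too. Of the things that look like the chamber, the middle-sized one is meant.

How it is judged:
By the outcome, as a careful person would: the job done as asked, in the order asked, and still so for the second after the job is handed in, with the robot touching nothing.
It also fails if it takes over 54 s, if anything falls off the work surface, if the arm or the gripper's body presses on something with over 40 N, if the wrist force passes 120 N, or if a joint passes its speed limit or range.

### The arm

A 6-joint arm with a two-finger parallel gripper is mounted at the origin on the work surface. World frame = base frame: x ahead of the robot, y to its left, z up, the work surface at z = 0. Lengths are in mm, angles in rad, forces in N, time in s.
With the tool pointing down it reaches from about 250 to 800 mm from the base axis. Payload 8.5 kg.
Tool frame: the origin (TCP) lies midway between the tips of the shut fingers; the grasp point (between the pads) lies bot.grip_depth behind it (bot.grip_depth is the distance from the TCP to the grasp point, in mm); z points along the fingers, y is the direction in which the jaws open and shut (so a half turn about z gives the same grasp; the last joint's range is limited). The gripper opens to 85 mm and grips with 20 to 120 N. Pads are 22 mm wide; open, the fingers measure 114 mm over their backs; the gripper's body (76 mm by 85 mm) begins 54 mm behind the grasp point. The pads swing forward as they close: fully open they stand 13 mm farther back than shut.
Start: joints at [-1.199, 0.238, -0.013, 1.319, 0, 1.571], TCP at [190.711, -489.089, 231.276] pointing down, gripper open.
Joint ranges: [-2.66, 2.66], [-1.03, 1.9], [-1.14, 1.46], [-1.82, 2.27], [-1.45, 1.34], [-3.14, 3.14]. Speed limits (rad/s): [2.22, 2.22, 2.79, 3.14, 3.14, 3.14].

### API

Orientations are given as a unit quaternion [w, x, y, z].
In Python, from station import telemetry, eyes, bot gives the robot as it stands.
- The arm moves only by the tool servo_tool, never from a script. Its argument "plan" is a list that holds one entry, the list of rows, each a list of 7 numbers: the turn, a rotation vector about the tool's x, y, z in degrees, then the shift along the tool's x, y, z in mm, then the opening, from 0 (shut) to 1 (fully open). A call has 1 to 5 rows; each row is the pose to reach, as a shift and turn from the pose commanded when the call began, along the tool's axes at that moment; what a row does not reach only later rows make up. A row lasts 1/10 s, in which the tool goes at most 50 mm and 8.59 degrees, less where a joint would pass 70% of its speed; a pose out of reach is approached as far as the arm can. A call with a gripper value outside its range is refused whole. The fingers move at their own pace and stop on an object; "newtons" is the grip in N (left out, the last holds). Time passes only in rows, so rows that repeat a pose let the fingers close. It gives the time, the measured TCP pose, the force and the opening at its end, in the units of the state.
- telemetry.read_state(): the state, without advancing time (a new reading comes with each control period).
- eyes.read_camera(name): name is "side" or "top"; returns a dict with "image" (420x560x3 uint8, red, green, blue), "range_z" (420x560 float32, mm along the optical axis (not along the pixel's ray), 0 where there is no reading), "K" (3x3 intrinsics, pixels), "D" ([k1, k2, p1, p2, k3] as OpenCV has them; the pictures are not rectified), "origin" and "attitude" of the camera in the world. Camera axes: x right, y down, z forward; pixel columns grow to the right and rows downward; lengths in mm; the calibration is good to about 2 mm. A picture is of the moment at which its call begins.
- bot.hand_in(): hands the job in, once; it reports no verdict.
The state is a dict: "time": time; "joint_positions": joint angles; "qvel": joint speeds; "tau": joint torques, N m; "ee_pos": TCP position; "tool_rot": TCP orientation; "contact_force": force on the tool from outside, world axes, zero at the start; "ft_torque": the same for the moment, N m; "grip_width": finger opening in mm.
Only numpy, scipy, OpenCV 4.12 (cv2) and the standard library are available. Lean on these libraries where they do the work, as an engineer would, in place of code of your own. Each camera call takes 0.05 s, during which the arm holds its last target.

## Working session

There is one attempt and no reset: what is moved stays moved. The work goes in short steps, Python scripts to look and compute and a tool call to move; the robot and the scene stay as the last step left them, time stands still between calls to the robot, and variables do not carry over. Pictures are saved under pics/ and viewed, and the job is handed in when it is done.

Besides the shell and the picture viewer there is one more tool, called after "Emit:" by a JSON object that holds its "api" and its "payload". servo_tool: Moves the arm, as the interface text tells. Its arguments: {"type":"object","properties":{"plan":{"type":"array","items":{"type":"array","items":{"type":"array","items":{"type":"number"}}}},"newtons":{"type":"number"}},"required":["plan"]}

```bash
ls; mkdir -p pics; cat > h.py <<'E'
import numpy as np, cv2, pickle
from station import telemetry, eyes, bot
def snap(name,tag):
    c=eyes.read_camera(name); pickle.dump(c,open(f'pics/{tag}.pkl','wb'))
    cv2.imwrite(f'pics/{tag}.png',cv2.cvtColor(c['image'],cv2.COLOR_RGB2BGR)); return c
def load(tag): return pickle.load(open(f'pics/{tag}.pkl','rb'))
def rot(c):
    a=np.array(c['attitude'],float)
    if a.shape==(3,3): return a
    from scipy.spatial.transform import Rotation as R
    return R.from_quat([a[1],a[2],a[3],a[0]]).as_matrix()
def ray(c,uv):
    p=cv2.undistortPoints(np.array(uv,float).reshape(-1,1,2),np.array(c['K']),np.array(c['D'])).reshape(-1,2)
    return np.c_[p,np.ones(len(p))]
def onplane(c,uv,z):
    d=ray(c,uv)@rot(c).T; o=np.array(c['origin'],float)
    return o+d*((z-o[2])/d[:,2])[:,None]
def cloud(c):
    H,W=c['range_z'].shape
    uv=np.stack(np.meshgrid(np.arange(W),np.arange(H)),-1).reshape(-1,2)
    return (ray(c,uv)*c['range_z'].reshape(-1,1)@rot(c).T+np.array(c['origin'])).reshape(H,W,3)
def proj(c,P):
    Rm=rot(c); t=-Rm.T@np.array(c['origin'],float)
    return cv2.projectPoints(np.array(P,float).reshape(-1,1,3),cv2.Rodrigues(Rm.T)[0],t,np.array(c['K'],float),np.array(c['D'],float))[0].reshape(-1,2)
E
python3 - <<'E'
from h import *
s=telemetry.read_state(); print(s, bot.grip_depth)
for n in('top','side'):
    c=snap(n,n+'0'); print(n,c['origin'],c['attitude'],c['K'],c['D'])
E
```

```text
pics
{'time': 0.0, 'joint_positions': array([-1.19900827e+00,  2.38750086e-01, -1.42445908e-02,  1.31918858e+00,
       -1.19953660e-05,  1.57080727e+00]), 'qvel': array([ 0.00090793,  0.00051996,  0.00026814,  0.0004704 ,  0.0005187 ,
       -0.00114049]), 'tau': array([ 2.16491244e-03, -5.38774645e+01,  3.46441841e+01,  1.83966639e-02,
        2.01440052e-04,  8.09956209e-07]), 'ee_pos': array([ 190.57174728, -488.75384085,  230.69748238]), 'tool_rot': array([-6.80408438e-04,  9.82772178e-01,  1.84819816e-01, -1.34067924e-04]), 'contact_force': array([0.14601228, 0.07131804, 0.18448112]), 'ft_torque': array([-0.03036763,  0.01320128, -0.01339258]), 'grip_width': 85.64076797896948} 18.700000000000003
top [ 347.96740912  -15.52826508 1008.48837201] [-0.07691638  0.74816263 -0.65564241  0.06685498] [[381.53172245   0.         281.99828388]
 [  0.         381.53172245 214.15620991]
 [  0.           0.           1.        ]] [-0.0848963  0.         0.         0.         0.       ]
side [245.01014347 694.82742935 924.86412742] [ 0.06577548 -0.16326371  0.92627838 -0.33320699] [[412.79105324   0.         279.44686287]
 [  0.         412.79105324 204.10135799]
 [  0.           0.           1.        ]] [-0.04629051  0.          0.          0.          0.        ]
```

View pics/top0.png

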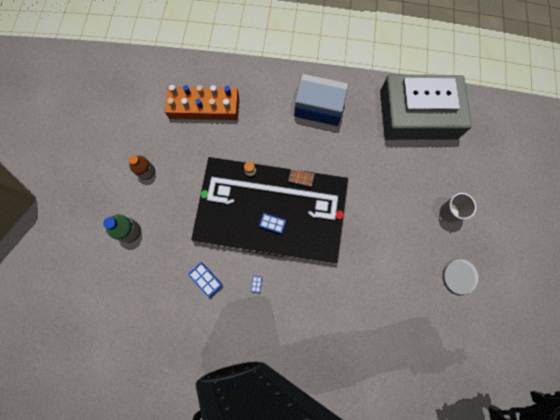

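View pics/side0.png

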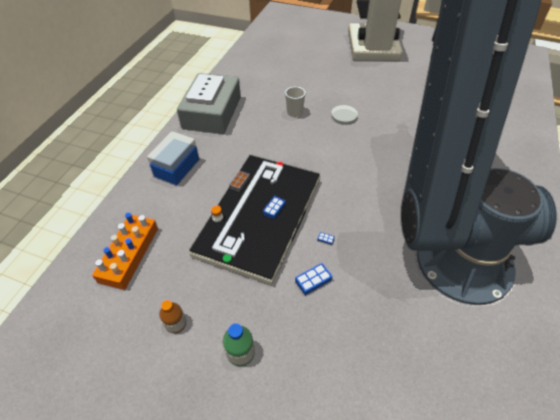

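Blue candidates in the top view: large one at (205,280) and small one at (257,284), both on the table, and a middle-sized one at (273,223) on the deck. The deck one fits both size and place. Next I'll confirm it in a crop and measure.

```bash
python3 - <<'E'
from h import *
c=load('top0'); im=c['image']
cr=cv2.resize(im[145:305,180:360],None,fx=4.4,fy=3.75*4.4/3.75*0.85,interpolation=cv2.INTER_CUBIC)
cv2.imwrite('pics/crop0.png',cv2.cvtColor(cr[:600],cv2.COLOR_RGB2BGR))
for t in('top0','side0'):
    c=load(t);im=c['image'];hsv=cv2.cvtColor(im,cv2.COLOR_RGB2HSV);P=cloud(c)
    H,S,V=[hsv[...,i].astype(int) for i in range(3)]
    def comps(m,name,z,amin):
        n,l,s,ce=cv2.connectedComponentsWithStats(m.astype(np.uint8))
        for i in range(1,n):
            if s[i,4]>=amin:
                q=P[l==i]; print(t,name,ce[i].round(1),s[i,4],'plane',onplane(c,ce[i],z)[0].round(1),'cloud',np.median(q,0).round(1))
    comps((H>45)&(H<75)&(S>120)&(V>90),'green',45,8)
    comps(((H<6)|(H>174))&(S>150)&(V>90),'red',45,8)
    comps((H>100)&(H<125)&(S>110)&(V>50),'blue',58,30)
c=load('top0');P=cloud(c);im=c['image'].astype(int)
m=(im.max(2)<45)&(P[...,2]>30)&(P[...,2]<52)
n,l,s,ce=cv2.connectedComponentsWithStats(m.astype(np.uint8));i=1+s[1:,4].argmax();print(s[i],ce[i])
q=P[l==i];print('decktop z',np.percentile(q[:,2],[5,50,95]))
hull=cv2.convexHull(np.argwhere(l==i)[:,::-1].astype(np.float32))
W=onplane(c,hull.reshape(-1,2),40)[:,:2].astype(np.float32)
r=cv2.minAreaRect(W);print(r,cv2.boxPoints(r))
E
```

```text
top0 green [203.7 193.6] 43 plane [573.2 222.   45. ] cloud [572.4 221.9  44.4]
top0 red [339.2 214.3] 53 plane [ 564.5 -135.1   45. ] cloud [ 564.4 -135.2   44.1]
top0 blue [317.3 111.6] 128 plane [837.2 -46.5  58. ] cloud [836.6 -46.2  59.1]
top0 blue [272.1 222.7] 149 plane [517.9  33.1  58. ] cloud [521.1  34.1  44.7]
top0 blue [109.2 222.6] 124 plane [462.3 450.1  58. ] cloud [453.6 415.7 129.2]
top0 blue [205.5 279.2] 228 plane [355.3 177.   58. ] cloud [355.6 184.3  24.3]
side0 green [226.6 257.9] 53 plane [572.9 222.6  45. ] cloud [572.9 222.6  44.7]
side0 red [279.5 163. ] 14 plane [ 564.6 -138.1   45. ] cloud [ 564.6 -138.6   45.1]
side0 blue [176.5 168.3] 670 plane [840.4  -3.3  58. ] cloud [839.8  -2.6  39.1]
side0 blue [273.6 208. ] 179 plane [515.   41.5  58. ] cloud [514.8  37.4  47.9]
side0 blue [128.4 216.6] 38 plane [873.3 201.3  58. ] cloud [863.2 210.1  73.5]
side0 blue [128.9 242.9] 38 plane [823.5 274.5  58. ] cloud [814.5 280.8  72.9]
side0 blue [107.4 251.5] 42 plane [860.9 315.9  58. ] cloud [851.5 321.6  74. ]
side0 blue [313.8 282.8] 210 plane [345.1 222.6  58. ] cloud [347.4 208.   21.5]
side0 blue [235.1 330.9] 183 plane [471.4 394.1  58. ] cloud [452.3 419.2 130.3]
[ 192  186  150   77 7197] [268.08600806 224.97665694]
decktop z [37.08479846 40.00096129 42.80419617]
((521.3489379882812, 44.27098083496094), (374.9424133300781, 163.5690155029297), 88.61353302001953) [[ 435.0523  -141.16647]
 [ 598.5734  -145.1242 ]
 [ 607.64557  229.70844]
 [ 444.12445  233.66617]]
```

View pics/crop0.png

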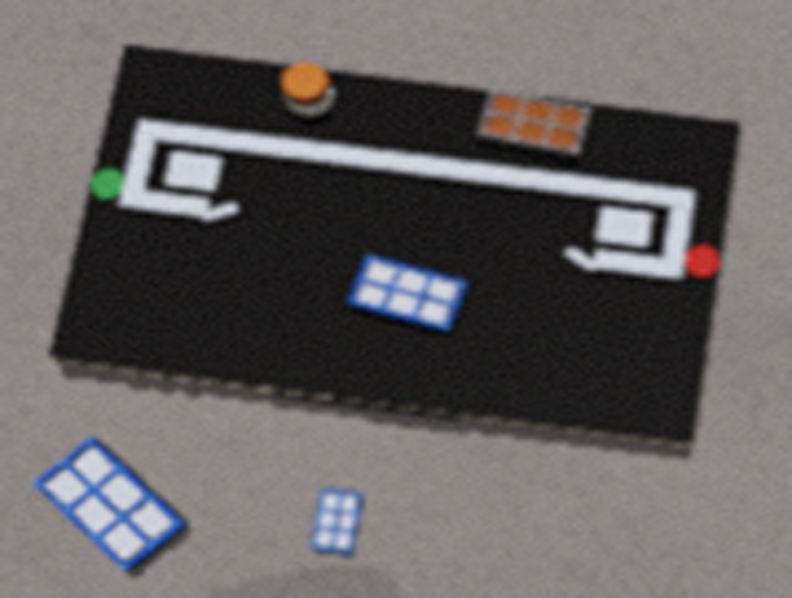

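Crop confirms it: the deck slide at (272,223) is the middle-sized one. The green marker is at the left (+y) end, so pocket_left is the target. Next I'll fit the deck and chamber poses in both cameras.

```bash
cat > fit.py <<'E'
from h import *
from scipy.optimize import minimize
def T(p,L):  # p=x,y,th; L local pts
    L=np.array(L,float); c,s=np.cos(p[2]),np.sin(p[2])
    return np.c_[p[0]+c*L[:,0]-s*L[:,1],p[1]+s*L[:,0]+c*L[:,1],L[:,2]]
def box(x0,x1,y0,y1,z0,z1): return [[x,y,z] for x in(x0,x1) for y in(y0,y1) for z in(z0,z1)]
SH=64
def render(c,polys,shape,S=4):
    im=np.zeros((shape[0]*S,shape[1]*S),np.uint8)
    for q in polys:
        h=cv2.convexHull(q.astype(np.float32)).reshape(-1,2)
        cv2.fillPoly(im,[np.round(((h+.5)*S-.5)*SH).astype(np.int32)],255,shift=6,lineType=cv2.LINE_AA)
    return cv2.resize(im,(shape[1],shape[0]),interpolation=cv2.INTER_AREA)/255.
DECK=[box(60,72,-167,167,40,50)]+[box(10,60,*sorted((s*155,s*167)),40,50) for s in(1,-1)]+[box(10,22,*sorted((s*115,s*155)),40,50) for s in(1,-1)]
def fit(polyf,cams,soft,p0,step):
    def cost(p):
        return sum(((render(c,[proj(c,q) for q in polyf(p)],m.shape)-m)**2*w).sum() for c,m,w in zip(cams,soft[0],soft[1]))
    best=None
    for _ in range(3):
        r=minimize(cost,p0,method='Nelder-Mead',options=dict(initial_simplex=np.vstack([p0]+[np.array(p0)+np.eye(3)[i]*step[i] for i in range(3)]),xatol=.005,fatol=.001,maxiter=150)); p0=r.x
    return r
def fitdeck(tags,p0):
    out=[]
    for ts in [[t] for t in tags]+[tags]:
        cams=[load(t) for t in ts];M=[];W=[]
        for c in cams:
            g=c['image'].astype(float).min(2); M.append(np.clip((g-20)/(150-20),0,1))
            w=render(c,[proj(c,T(p0,box(48,80,-172,172,45,45))),proj(c,T(p0,box(-2,60,150,172,45,45))),proj(c,T(p0,box(-2,60,-172,-150,45,45)))],g.shape)
            w*=1-render(c,[proj(c,T(p0,box(10,40,s*178-13,s*178+13,40,50))) for s in(1,-1)],g.shape)
            w*=1-render(c,[proj(c,T(p0,box(76,130,-172,172,40,85)))],g.shape)
            W.append(w)
        r=fit(lambda p:[T(p,b) for b in DECK],cams,(M,W),p0,[3,3,.02]); print('deck',ts,r.x.round(4),np.degrees(r.x[2]).round(2),round(r.fun,2))
    return r.x
def fitch(tags,p0,bg=25,margin=10,ex=None):
    for ts in [[t] for t in tags]+[tags]:
        cams=[load(t) for t in ts];M=[];W=[]
        for c in cams:
            g=c['image'].astype(float).max(2); M.append(np.clip((g-bg)/(120-bg),0,1))
            W.append(render(c,[proj(c,T(p0,box(-17-margin,17+margin,-30-margin,30+margin,49,49)))],g.shape))
        r=fit(lambda p:[T(p,box(-17,17,-30,30,40,58))],cams,(M,W),p0,[3,3,.05]); print('ch',ts,r.x.round(4),np.degrees(r.x[2]).round(2),round(r.fun,2))
    return r.x
def todeck(d,p):
    c,s=np.cos(d[2]),np.sin(d[2]); v=np.array(p[:2])-d[:2]
    return np.array([c*v[0]+s*v[1],-s*v[0]+c*v[1],np.degrees(p[2]-d[2])]) if len(p)>2 else np.array([c*v[0]+s*v[1],-s*v[0]+c*v[1]])
E
python3 - <<'E'
from fit import *
d=fitdeck(['top0','side0'],[543.8,43.9,-.0238])
p=fitch(['top0','side0'],[517,37,-.1])
print('ch in deck',todeck(d,p).round(2))
for t in('top0','side0'):
    c=load(t);S=4;im=cv2.resize(c['image'],None,fx=S,fy=S,interpolation=cv2.INTER_CUBIC)
    for q in [T(d,b) for b in DECK]+[T(p,box(-17,17,-30,30,40,58)),T(d,[[-100,-190,40],[130,-190,40],[130,190,40],[-100,190,40]])]:
        h=cv2.convexHull(proj(c,q).astype(np.float32)).reshape(-1,2)
        cv2.polylines(im,[np.round((h+.5)*S).astype(int)],True,(255,0,255),1)
    u=proj(c,[[d[0],d[1],45]])[0]*S
    x,y=int(u[0]-400),int(u[1]-280);cv2.imwrite(f'pics/ov_{t}.png',cv2.cvtColor(im[max(y,0):y+600,max(x,0):x+800],cv2.COLOR_RGB2BGR))
E
```

```text
deck ['top0'] [ 5.454267e+02  4.421070e+01 -2.400000e-02] -1.37 74.74
deck ['side0'] [ 5.451808e+02  4.169670e+01 -2.510000e-02] -1.44 69.99
deck ['top0', 'side0'] [ 5.452117e+02  4.359570e+01 -2.580000e-02] -1.48 152.06
ch ['top0'] [ 5.193481e+02  3.324790e+01 -1.845000e-01] -10.57 4.93
ch ['side0'] [ 5.20517e+02  2.96115e+01 -1.91500e-01] -10.97 9.85
ch ['top0', 'side0'] [ 5.197911e+02  3.277980e+01 -1.865000e-01] -10.69 20.91
ch in deck [-25.13 -11.47  -9.21]
```

View pics/ov_top0.png

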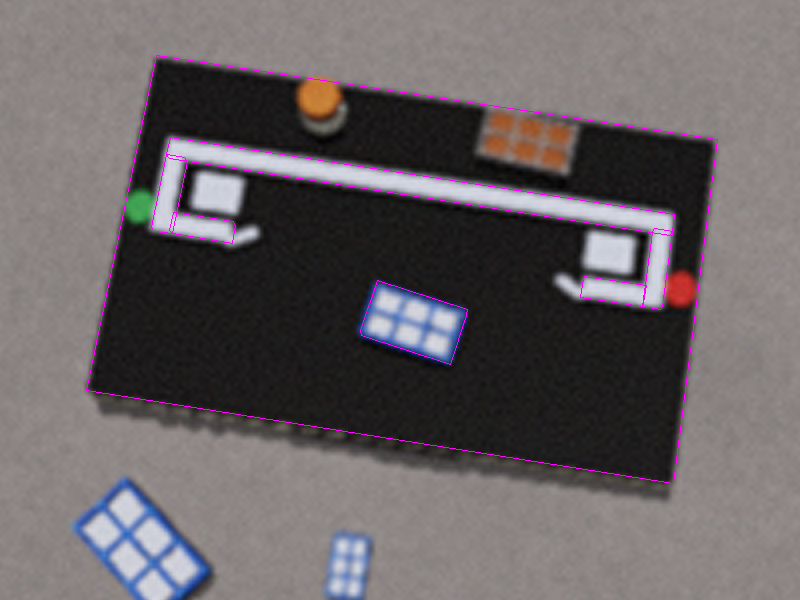

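View pics/ov_side0.png

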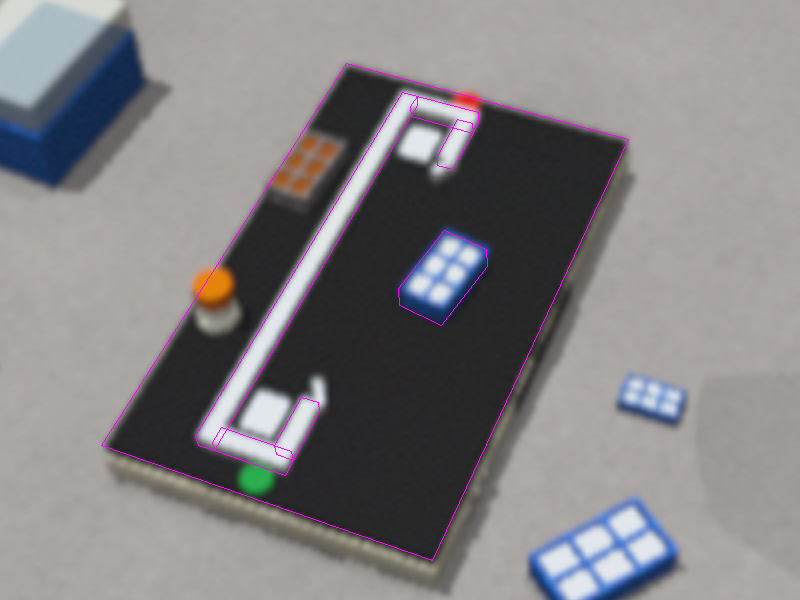

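Overlay fits within about 1 px in both views: rail, stops and slide are all outlined correctly. Deck is at (545.2, 43.6) with yaw −1.45°, and the slide is at deck (−25, −11.5) with yaw −9°. I'll push with two part-opened fingertips on the long side, then with shut fingers on the end face.

```bash
cat > go.py <<'E'
# usage: go.py dx dy z  (deck xy, world z) -> tool-frame shift & turn from measured pose
import sys
from fit import *
from scipy.spatial.transform import Rotation as R
D=np.array([545.2,43.6,-0.0253])
def info(dx=None,dy=None,z=None):
    s=telemetry.read_state();q=s['tool_rot'];A=R.from_quat([q[1],q[2],q[3],q[0]])
    print('t',round(s['time'],2),'deck',todeck(D,s['ee_pos']).round(2),'z',s['ee_pos'][2].round(2),'F',np.round(s['contact_force'],2),'grip',round(s['grip_width'],1))
    th=D[2]; Rt=np.array([[np.cos(th),np.sin(th),0],[np.sin(th),-np.cos(th),0],[0,0,-1]])
    if dx is None: return
    g=T(D,[[dx,dy,z]])[0]
    print('shift',A.inv().apply(g-s['ee_pos']).round(2),'turn',np.degrees((A.inv()*R.from_matrix(Rt)).as_rotvec()).round(2))
if __name__=='__main__': info(*map(float,sys.argv[1:]))
E
python3 go.py -75 -11.5 150
```

```text
t 0.1 deck [ -341.01  -541.21 13221.5 ] z 230.73 F [-1.27  0.63  0.07] grip 85.2
shift [ 450.17 -385.52   81.22] turn [-7.000e-02  1.000e-02  2.275e+01]
```

Emit:
{"api": "servo_tool", "payload": {"plan": [[[0,0,5,36,-31,4,0.3],[0,0,10,72,-62,8,0.3],[0,0,15,108,-92,12,0.3],[0,0,20,144,-123,16,0.3],[0,0,22.75,180,-154,20,0.3]]], "newtons": 20}}

```text
time: 0.6
ee_pos: [302.8, -278.5, 211.0]
tool_rot: [-0.0, 1.0, -0.015, -0.0]
contact_force: [1.2, -0.4, 0.8]
grip_width: 25.8
```

```bash
sed -i "s/s\['ee_pos'\]).round/s['ee_pos'][:2]).round/" go.py; python3 go.py -75 -11.5 150
```

```text
t 0.6 deck [-234.22 -328.11] z 210.98 F [ 1.2  -0.43  0.8 ] grip 25.8Traceback (most recent call last):
  File "go.py", line 13, in <module>
    if __name__=='__main__': info(*map(float,sys.argv[1:]))
                             ~~~~^^^^^^^^^^^^^^^^^^^^^^^^^^
  File "go.py", line 12, in info
    print('shift',A.inv().apply(g-s['ee_pos'][:2]).round(2),'turn',np.degrees((A.inv()*R.from_matrix(Rt)).as_rotvec()).round(2))
                                ~^~~~~~~~~~~~~~~~
ValueError: operands could not be broadcast together with shapes (3,) (2,)
```

```bash
sed -i "s/g-s\['ee_pos'\]\[:2\]/g-s['ee_pos']/" go.py; python3 go.py -75 -11.5 150
```

```text
t 0.6 deck [-234.22 -328.11] z 210.98 F [ 1.2  -0.43  0.8 ] grip 25.8
shift [ 157.97 -317.22   61.06] turn [-0.01  0.   -0.23]
```

Emit:
{"api": "servo_tool", "payload": {"plan": [[[0,0,0,21,-42,8,0.3],[0,0,0,42,-84,16,0.3],[0,0,0,63,-126,24,0.3],[0,0,0,84,-168,32,0.3],[0,0,0,105,-210,40,0.3]]]}}

```text
time: 1.1
ee_pos: [413.1, -71.0, 171.0]
tool_rot: [0.0, 1.0, -0.013, 0.0]
contact_force: [1.3, 0.8, -0.0]
grip_width: 25.9
```

```bash
python3 go.py -75 -11.5 110
```

```text
t 1.1 deck [-129.12 -117.92] z 170.99 F [ 1.26  0.76 -0.03] grip 25.9
shift [  54.12 -106.42   60.99] turn [ 0.   -0.01  0.  ]
```

Emit:
{"api": "servo_tool", "payload": {"plan": [[[0,0,0,15,-36,15,0.3],[0,0,0,35,-72,30,0.3],[0,0,0,50,-100,45,0.3],[0,0,0,54,-106.4,61,0.3],[0,0,0,54,-106.4,61,0.3]]]}}

```text
time: 1.6
ee_pos: [468.6, 9.0, 108.3]
tool_rot: [-0.01, 1.0, 0.004, -0.002]
contact_force: [-0.7, -0.2, 0.0]
grip_width: 25.6
```

```bash
python3 - <<'E'
from go import *
info(-75,-11.5,45)
c=snap('side','side1')
im=cv2.resize(c['image'][100:300,170:400],None,fx=3,fy=3,interpolation=cv2.INTER_CUBIC);cv2.imwrite('pics/s1.png',cv2.cvtColor(im,cv2.COLOR_RGB2BGR))
E
```

```text
t 1.6 deck [-75.72 -36.49] z 108.32 F [-0.74 -0.17  0.04] grip 25.6
shift [  1.8  -23.72  63.79] turn [-1.11  0.25  1.88]
```

View pics/s1.png

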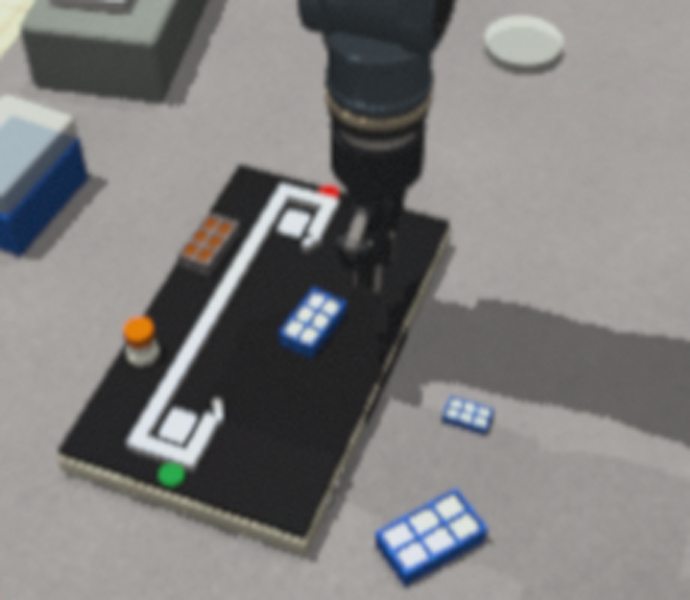

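Emit:
{"api": "servo_tool", "payload": {"plan": [[[0,0,0,0,0,0,0.3]]]}}

```text
time: 1.75
ee_pos: [469.2, 8.0, 110.7]
tool_rot: [-0.01, 1.0, 0.003, -0.0]
contact_force: [0.2, -0.1, 0.5]
grip_width: 25.4
```

```bash
python3 go.py -75 -11.5 60
```

```text
t 1.75 deck [-75.08 -37.46] z 110.72 F [ 0.21 -0.12  0.47] grip 25.4
shift [  0.91 -24.97  51.2 ] turn [-1.1   0.05  1.77]
```

```bash
python3 -c "
from h import *
print(telemetry.read_state()['joint_positions'].round(3))"
```

```text
[ 0.005  0.22  -0.363  0.988  0.019  3.141]
```

Emit:
{"api": "servo_tool", "payload": {"plan": [[[-1.1,0,1.77,0.5,-10,10,0.3],[-1.1,0,1.77,1,-25,20,0.3],[-1.1,0,1.77,1,-25,20,0.3]]]}}

```text
time: 2.05
ee_pos: [469.6, 9.4, 89.7]
tool_rot: [-0.01, 1.0, 0.004, -0.001]
contact_force: [-0.1, 0.8, -0.8]
grip_width: 25.9
```

```bash
python3 go.py -75 -11.5 50;python3 -c "
from h import *
print(telemetry.read_state()['joint_positions'].round(3))"
```

```text
t 2.05 deck [-74.68 -36.09] z 89.68 F [-0.07  0.78 -0.78] grip 25.9
shift [  0.59 -23.76  40.17] turn [-1.18  0.17  1.88]
[ 0.007  0.243 -0.394  0.936  0.021  3.141]
```

Joint 6 is at its limit, so I'll turn the wrist back a half turn (same jaw geometry).

Emit:
{"api": "servo_tool", "payload": {"plan": [[[0,0,-8.5,0,0,0,0.3],[0,0,-17,0,0,0,0.3],[0,0,-25.5,0,0,0,0.3],[0,0,-34,0,0,0,0.3],[0,0,-42.5,0,0,0,0.3]]]}}

```text
time: 2.55
ee_pos: [470.4, 9.3, 90.9]
tool_rot: [-0.01, 0.929, 0.369, 0.003]
contact_force: [1.0, 0.3, -0.4]
grip_width: 25.6
```

Emit:
{"api": "servo_tool", "payload": {"plan": [[[0,0,-8.5,0,0,0,0.3],[0,0,-17,0,0,0,0.3],[0,0,-25.5,0,0,0,0.3],[0,0,-34,0,0,0,0.3],[0,0,-42.5,0,0,0,0.3]]]}}

```text
time: 3.05
ee_pos: [470.4, 9.3, 90.9]
tool_rot: [-0.008, 0.733, 0.681, 0.006]
contact_force: [-0.3, 0.6, -1.0]
grip_width: 25.7
```

Emit:
{"api": "servo_tool", "payload": {"plan": [[[0,0,-8.5,0,0,0,0.3],[0,0,-17,0,0,0,0.3],[0,0,-25.5,0,0,0,0.3],[0,0,-34,0,0,0,0.3],[0,0,-42.5,0,0,0,0.3]]]}}

```text
time: 3.55
ee_pos: [470.4, 9.3, 90.8]
tool_rot: [-0.005, 0.436, 0.9, 0.009]
contact_force: [-0.5, 0.3, -0.4]
grip_width: 25.5
```

Emit:
{"api": "servo_tool", "payload": {"plan": [[[0,0,-8.5,0,0,0,0.3],[0,0,-17,0,0,0,0.3],[0,0,-25.5,0,0,0,0.3],[0,0,-34,0,0,0,0.3],[0,0,-42.5,0,0,0,0.3]]]}}

```text
time: 4.05
ee_pos: [470.4, 9.3, 90.9]
tool_rot: [-0.001, 0.08, 0.997, 0.01]
contact_force: [0.6, 0.3, -0.9]
grip_width: 25.2
```

```bash
sed -i 's/\[\[np.cos(th),np.sin(th),0\],\[np.sin(th),-np.cos(th),0\],/[[-np.cos(th),-np.sin(th),0],[-np.sin(th),np.cos(th),0],/' go.py; python3 go.py -75 -11.5 60;python3 -c "
from h import *
print(telemetry.read_state()['joint_positions'].round(3))"
```

```text
t 4.05 deck [-73.9  -36.17] z 90.86 F [ 0.59  0.25 -0.9 ] grip 25.2
shift [ 4.28 23.69 31.36] turn [ 1.14 -0.17 -7.76]
[ 0.007  0.241 -0.392  0.938  0.02   0.167]
```

Emit:
{"api": "servo_tool", "payload": {"plan": [[[1.1,-0.2,-7.7,2,12,0,0.3],[1.1,-0.2,-7.7,4.3,23.7,10,0.3],[1.1,-0.2,-7.7,4.3,23.7,30,0.3],[1.1,-0.2,-7.7,4.3,23.7,30,0.3]]]}}

```text
time: 4.45
ee_pos: [468.3, 34.6, 59.1]
tool_rot: [-0.002, 0.018, 1.0, 0.0]
contact_force: [-1.0, 0.2, 0.3]
grip_width: 25.4
```

```bash
python3 go.py -70 -11.5 45
```

```text
t 4.45 deck [-76.62 -10.94] z 59.11 F [-1.04  0.18  0.35] grip 25.4
shift [-6.67 -0.51 14.09] turn [ 0.04 -0.2  -0.56]
```

Emit:
{"api": "servo_tool", "payload": {"plan": [[[0,-0.2,-0.5,-1,-0.5,7,0.3],[0,-0.2,-0.5,-2,-0.5,14,0.3],[0,-0.2,-0.5,-2,-0.5,14,0.3]]]}}

```text
time: 4.75
ee_pos: [472.0, 33.3, 46.7]
tool_rot: [0.002, 0.012, 1.0, 0.0]
contact_force: [0.3, 0.3, -0.0]
grip_width: 25.9
```

```bash
python3 - <<'E'
from go import *
info(-70,-11.5,45)
c=snap('side','side2')
im=cv2.resize(c['image'][130:280,190:370],None,fx=4,fy=4,interpolation=cv2.INTER_CUBIC);cv2.imwrite('pics/s2.png',cv2.cvtColor(im,cv2.COLOR_RGB2BGR))
E
```

```text
t 4.75 deck [-72.93 -12.17] z 46.72 F [ 0.33  0.35 -0.03] grip 25.9
shift [-2.92  0.67  1.73] turn [0.03 0.19 0.03]
```

View pics/s2.png

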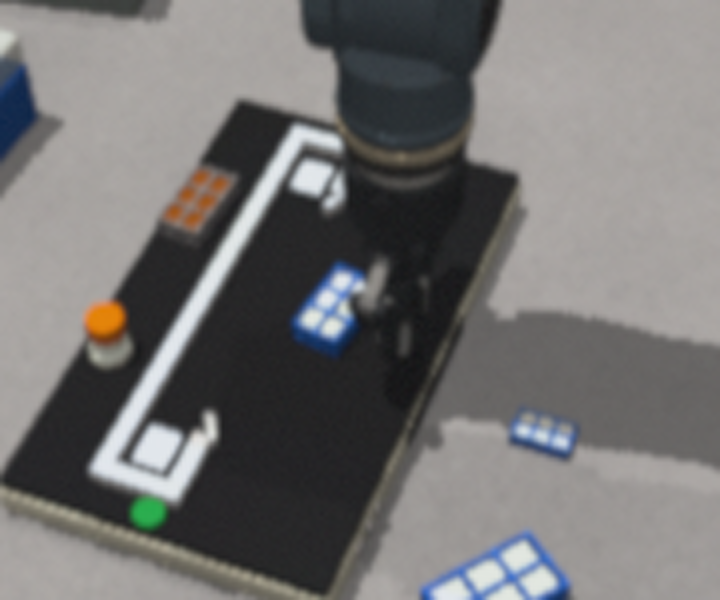

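Emit:
{"api": "servo_tool", "payload": {"plan": [[[0,0,0,-3,0.5,1,0.3],[0,0,0,-7,0.5,2,0.3],[0,0,0,-12,0.5,2,0.3],[0,0,0,-16,0.5,2,0.3],[0,0,0,-20,0.5,2,0.3]]]}}

```text
time: 5.3
ee_pos: [492.6, 33.4, 45.4]
tool_rot: [0.002, 0.012, 1.0, 0.0]
contact_force: [-0.9, 0.2, -0.7]
grip_width: 25.6
```

Emit:
{"api": "servo_tool", "payload": {"plan": [[[0,0,0,-4,0,0,0.3],[0,0,0,-8,0,0,0.3],[0,0,0,-12,0,0,0.3],[0,0,0,-16,0,0,0.3],[0,0,0,-20,0,0,0.3]]]}}

```text
time: 5.8
ee_pos: [512.5, 33.0, 45.4]
tool_rot: [0.002, 0.012, 1.0, 0.0]
contact_force: [-0.6, 1.1, -0.5]
grip_width: 25.7
```

```bash
python3 - <<'E'
from go import *
info(15,-11.5,45)
for n in('top','side'):
    c=snap(n,n+'3')
a=load('top3')['image'][150:270,180:360];b=load('side3')['image'][130:265,190:370]
im=np.vstack([cv2.resize(a,(450,300),interpolation=cv2.INTER_CUBIC),cv2.resize(b,(450,300),interpolation=cv2.INTER_CUBIC)])
cv2.imwrite('pics/s3.png',cv2.cvtColor(im,cv2.COLOR_RGB2BGR))
E
```

```text
t 5.8 deck [-32.43 -11.42] z 45.44 F [-0.64  1.12 -0.49] grip 25.7
shift [-47.43  -0.15   0.62] turn [0.04 0.22 0.09]
```

View pics/s3.png

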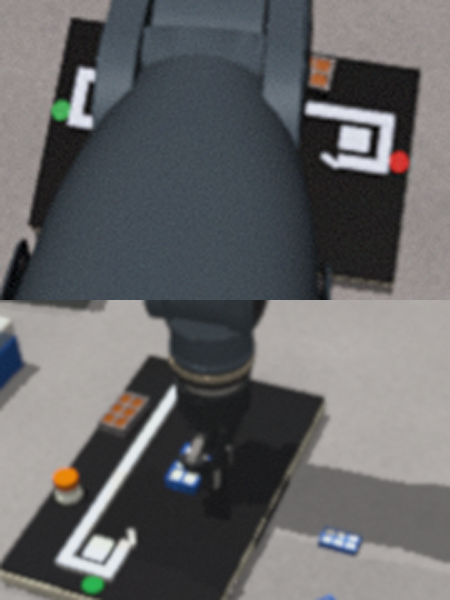

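Emit:
{"api": "servo_tool", "payload": {"plan": [[[0,0,0,-4,0,0,0.3],[0,0,0,-8,0,0,0.3],[0,0,0,-12,0,0,0.3],[0,0,0,-16,0,0,0.3],[0,0,0,-20,0,0,0.3]]]}}

```text
time: 6.4
ee_pos: [532.5, 32.5, 45.5]
tool_rot: [0.002, 0.012, 1.0, 0.0]
contact_force: [0.2, 0.3, 0.4]
grip_width: 25.7
```

Emit:
{"api": "servo_tool", "payload": {"plan": [[[0,0,0,-4,0,0,0.3],[0,0,0,-8,0,0,0.3],[0,0,0,-12,0,0,0.3],[0,0,0,-15,0,0,0.3],[0,0,0,-18,0,0,0.3]]]}}

```text
time: 6.9
ee_pos: [550.4, 32.1, 45.6]
tool_rot: [0.002, 0.012, 1.0, 0.0]
contact_force: [-0.6, -0.3, -0.4]
grip_width: 25.9
```

```bash
python3 - <<'E'
from go import *
info(15,-11.5,45)
b=snap('side','side4')['image'][130:250,200:340]
cv2.imwrite('pics/s4.png',cv2.cvtColor(cv2.resize(b,None,fx=5,fy=5,interpolation=cv2.INTER_CUBIC),cv2.COLOR_RGB2BGR))
E
```

```text
t 6.9 deck [  5.47 -11.4 ] z 45.57 F [-0.6  -0.26 -0.41] grip 25.9
shift [-9.53 -0.12  0.6 ] turn [0.03 0.22 0.09]
```

View pics/s4.png

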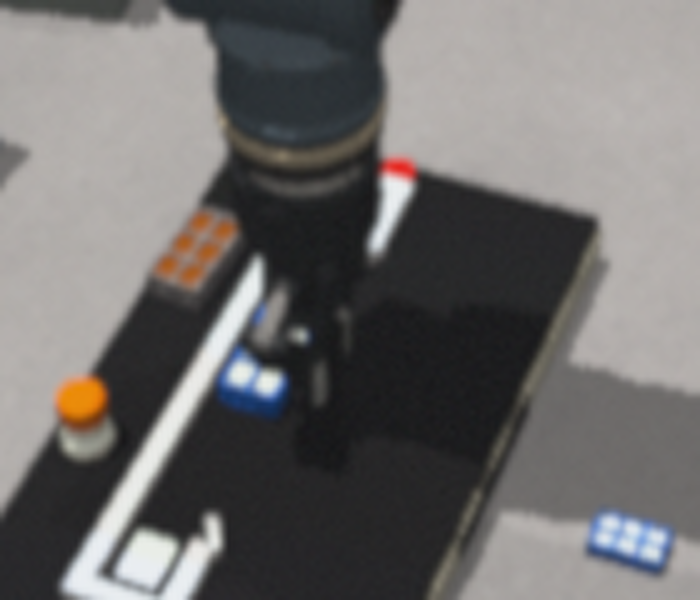

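Emit:
{"api": "servo_tool", "payload": {"plan": [[[0,0,0,-1.5,0,0,0.3],[0,0,0,-3,0,0,0.3],[0,0,0,-4.5,0,0,0.3],[0,0,0,-6,0,0,0.3]]]}}

```text
time: 7.35
ee_pos: [556.2, 32.0, 45.7]
tool_rot: [0.002, 0.012, 1.0, 0.0]
contact_force: [0.1, -0.3, 0.5]
grip_width: 25.6
```

Emit:
{"api": "servo_tool", "payload": {"plan": [[[0,0,0,-1,0,0,0.3],[0,0,0,-2,0,0,0.3]]]}}

```text
time: 7.55
ee_pos: [558.2, 31.9, 45.7]
tool_rot: [0.002, 0.012, 1.0, 0.0]
contact_force: [-0.6, -1.0, 0.2]
grip_width: 25.5
```

```bash
python3 - <<'E'
from go import *
info(15,-11.5,45)
b=snap('side','side5')['image'][130:250,200:340]
cv2.imwrite('pics/s5.png',cv2.cvtColor(cv2.resize(b,None,fx=5,fy=5,interpolation=cv2.INTER_CUBIC),cv2.COLOR_RGB2BGR))
E
```

```text
t 7.55 deck [ 13.32 -11.39] z 45.66 F [-0.56 -1.02  0.24] grip 25.5
shift [-1.68 -0.11  0.67] turn [0.03 0.23 0.09]
```

View pics/s5.png

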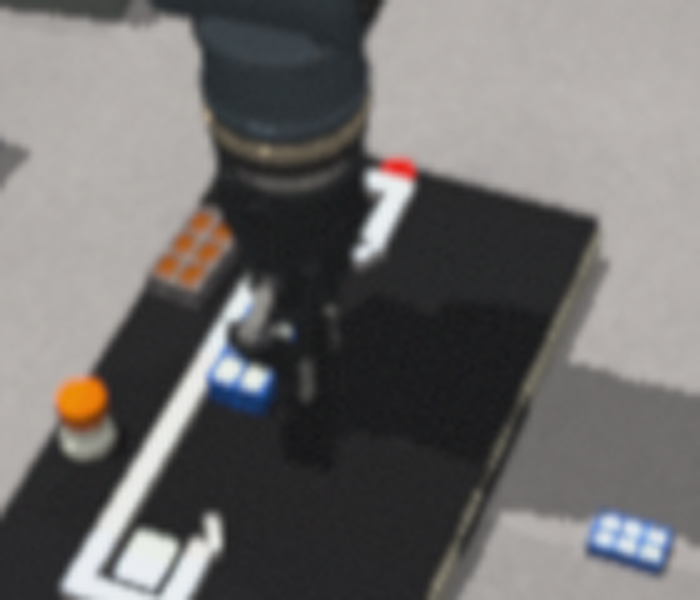

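Very close to the rail; single 0.7 mm steps now, watching the force.

Emit:
{"api": "servo_tool", "payload": {"plan": [[[0,0,0,-0.7,0,0,0.3],[0,0,0,-1.4,0,0,0.3]]]}}

```text
time: 7.8
ee_pos: [559.3, 31.9, 45.6]
tool_rot: [0.002, 0.012, 1.0, 0.0]
contact_force: [-2.8, -0.7, 1.8]
grip_width: 25.5
```

Emit:
{"api": "servo_tool", "payload": {"plan": [[[0,0,0,-0.7,0,0,0.3],[0,0,0,-0.7,0,0,0.3]]]}}

```text
time: 8.0
ee_pos: [559.3, 31.8, 45.6]
tool_rot: [0.001, 0.012, 1.0, 0.0]
contact_force: [-5.0, -0.3, 3.6]
grip_width: 25.8
```

Emit:
{"api": "servo_tool", "payload": {"plan": [[[0,0,0,-0.5,0,0,0.3],[0,0,0,-0.5,0,0,0.3]]]}}

```text
time: 8.2
ee_pos: [559.3, 31.9, 45.5]
tool_rot: [0.001, 0.012, 1.0, 0.0]
contact_force: [-7.3, 0.7, 3.7]
grip_width: 25.8
```

Held by the rail: TCP stalled with 5–7 N, so flush. Backing straight off, then lifting.

Emit:
{"api": "servo_tool", "payload": {"plan": [[[0,0,0,2,0,0,0.3],[0,0,0,6,0,0,0.3],[0,0,0,16,0,0,0.3],[0,0,0,28,0,-10,0.3],[0,0,0,28,-30,-50,0]]]}}

```text
time: 8.7
ee_pos: [527.1, 4.3, 93.2]
tool_rot: [-0.002, 0.01, 1.0, 0.001]
contact_force: [0.6, -0.5, -0.6]
grip_width: 12.1
```

Emit:
{"api": "servo_tool", "payload": {"plan": [[[0,0,0,0,-40,-10,0],[0,0,0,0,-80,-10,0],[0,0,0,0,-80,-10,0]]]}}

```text
time: 9.0
ee_pos: [529.4, -81.1, 106.9]
tool_rot: [0.003, 0.014, 1.0, -0.0]
contact_force: [-1.6, 0.4, 0.8]
grip_width: 0.1
```

```bash
python3 - <<'E'
from go import *
info(40,-78,110)
for n in('top','side'): snap(n,n+'6')
a=load('top6')['image'][150:270,180:360];b=load('side6')['image'][130:265,190:370]
im=np.vstack([cv2.resize(a,(450,300),interpolation=cv2.INTER_CUBIC),cv2.resize(b,(450,300),interpolation=cv2.INTER_CUBIC)])
cv2.imwrite('pics/s6.png',cv2.cvtColor(im,cv2.COLOR_RGB2BGR))
E
```

```text
t 9.0 deck [ -12.61 -125.06] z 106.95 F [-1.56  0.44  0.83] grip 0.1
shift [-52.52  47.17  -2.78] turn [-0.05  0.34 -0.13]
```

View pics/s6.png

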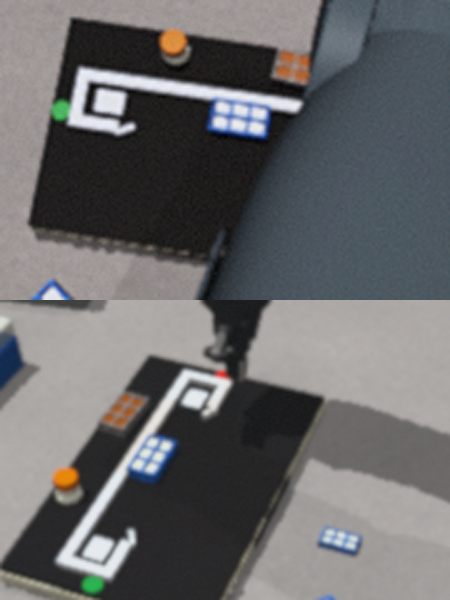

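```bash
cat > fc.py <<'E'
from go import *
def fc(tags,y0,ymax=12):
    for t in tags:
        c=load(t);g=c['image'].astype(float).max(2);M=np.clip((g-25)/95,0,1)
        p0=np.r_[T(D,[[43,y0,0]])[0][:2],D[2]]
        w=render(c,[proj(c,T(D,box(14,60,y0-42,y0+30+ymax,49,49)))],g.shape)*(1-render(c,[proj(c,T(D,box(60,72,-167,167,40,50)))],g.shape))
        r=fit(lambda p:[T(p,box(-17,17,-30,30,40,58))],[c],([M],[w]),p0,[3,3,.05]); print(t,todeck(D,r.x).round(2),round(r.fun,2))
E
python3 -c "
from fc import *
fc(['top6','side6'],-14)"
```

```text
top6 [44.03 -8.06  0.21] 7.31
side6 [ 44.54 -11.77  -0.67] 7.37
```

Emit:
{"api": "servo_tool", "payload": {"plan": [[[0,0.3,0,-26,23,-2,0],[0,0.3,0,-52,47,-2,0],[0,0.3,0,-52,47,-2,0]]]}}

```text
time: 9.4
ee_pos: [585.4, -28.3, 107.8]
tool_rot: [0.0, 0.01, 1.0, 0.001]
contact_force: [0.3, -0.8, -0.4]
grip_width: -0.0
```

```bash
python3 go.py 40 -78 46
```

```text
t 9.4 deck [ 42.05 -70.9 ] z 107.84 F [ 0.35 -0.82 -0.4 ] grip -0.0
shift [ 2.13 -7.18 61.82] turn [0.09 0.04 0.29]
```

Emit:
{"api": "servo_tool", "payload": {"plan": [[[0,0,0.3,1,-4,20,0],[0,0,0.3,1.5,-7,40,0],[0,0,0.3,1.5,-7,55,0],[0,0,0.3,1.5,-7,60,0],[0,0,0.3,1.5,-7,60,0]]]}}

```text
time: 9.9
ee_pos: [580.3, -38.0, 47.3]
tool_rot: [-0.001, 0.014, 1.0, 0.0]
contact_force: [-0.3, -0.2, -0.8]
grip_width: -0.1
```

```bash
python3 - <<'E'
from go import *
info(40.5,-70,46)
b=snap('side','side7')['image'][130:250,200:340]
cv2.imwrite('pics/s7.png',cv2.cvtColor(cv2.resize(b,None,fx=5,fy=5,interpolation=cv2.INTER_CUBIC),cv2.COLOR_RGB2BGR))
E
```

```text
t 9.9 deck [ 37.13 -80.7 ] z 47.3 F [-0.29 -0.2  -0.82] grip -0.1
shift [-3.34 10.71  1.29] turn [ 0.04 -0.17 -0.16]
```

View pics/s7.png

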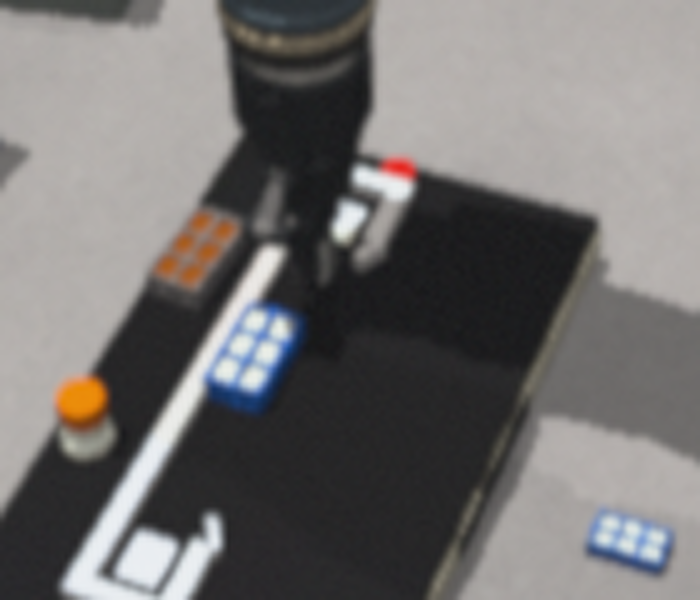

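Emit:
{"api": "servo_tool", "payload": {"plan": [[[0,-0.1,-0.1,-2,5,1,0],[0,-0.1,-0.1,-4,10,1,0],[0,-0.1,-0.1,-4,15,1,0],[0,-0.1,-0.1,-4,19,1,0],[0,-0.1,-0.1,-4,23,1,0]]]}}

```text
time: 10.45
ee_pos: [586.0, -15.3, 46.8]
tool_rot: [0.0, 0.013, 1.0, 0.0]
contact_force: [-0.0, -0.3, -0.3]
grip_width: 0.2
```

Emit:
{"api": "servo_tool", "payload": {"plan": [[[0,0,0,0,4,0,0],[0,0,0,0,8,0,0],[0,0,0,0,12,0,0],[0,0,0,0,16,0,0],[0,0,0,0,20,0,0]]]}}

```text
time: 10.95
ee_pos: [586.4, 4.4, 46.7]
tool_rot: [0.0, 0.014, 1.0, 0.0]
contact_force: [-0.3, -0.1, 0.0]
grip_width: 0.1
```

```bash
python3 - <<'E'
from go import *
info(42,60,46)
b=snap('side','side8')['image'][130:250,200:340]
cv2.imwrite('pics/s8.png',cv2.cvtColor(cv2.resize(b,None,fx=5,fy=5,interpolation=cv2.INTER_CUBIC),cv2.COLOR_RGB2BGR))
E
```

```text
t 10.95 deck [ 42.2 -38.1] z 46.69 F [-0.25 -0.12  0.04] grip 0.1
shift [ 0.39 98.09  0.74] turn [ 0.03  0.02 -0.11]
```

View pics/s8.png

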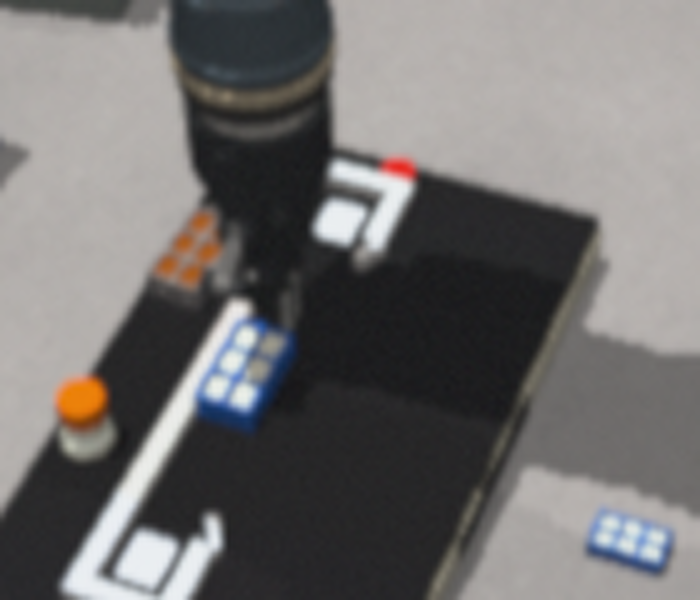

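Emit:
{"api": "servo_tool", "payload": {"plan": [[[0,0,0,0,4,0,0],[0,0,0,-0.1,8,0,0],[0,0,0,-0.1,12,0,0],[0,0,0,-0.2,16,0,0],[0,0,0,-0.2,20,0,0]]]}}

```text
time: 11.5
ee_pos: [587.2, 24.5, 46.7]
tool_rot: [0.0, 0.014, 1.0, 0.0]
contact_force: [0.2, -0.0, 0.2]
grip_width: -0.0
```

Emit:
{"api": "servo_tool", "payload": {"plan": [[[0,0,0,0,4,0,0],[0,0,0,-0.1,8,0,0],[0,0,0,-0.1,12,0,0],[0,0,0,-0.2,16,0,0],[0,0,0,-0.2,20,0,0]]]}}

```text
time: 12.0
ee_pos: [588.0, 44.5, 46.7]
tool_rot: [0.0, 0.014, 1.0, 0.0]
contact_force: [-1.0, -1.0, -0.2]
grip_width: -0.2
```

```bash
python3 - <<'E'
from go import *
info(42,60,46)
b=snap('side','side9')['image'][140:270,190:330]
cv2.imwrite('pics/s9.png',cv2.cvtColor(cv2.resize(b,None,fx=4.6,fy=4.6,interpolation=cv2.INTER_CUBIC),cv2.COLOR_RGB2BGR))
from fc import fc
fc(['side9'],35)
E
```

```text
t 12.0 deck [42.73  2.  ] z 46.74 F [-0.99 -1.   -0.22] grip -0.2
shift [ 0.84 58.    0.78] turn [ 0.03  0.02 -0.11]
side9 [44.71 41.51  1.81] 7.98
```

View pics/s9.png

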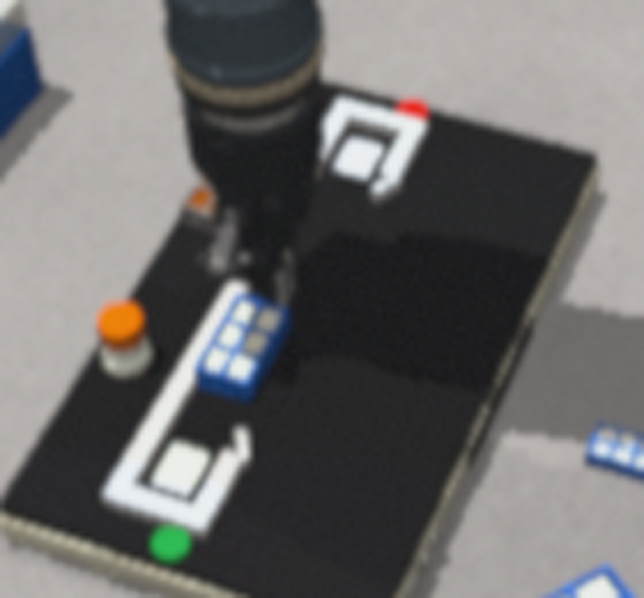

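```bash
python3 - <<'E'
from fc import *
fc(['side8'],1)
c=load('side9');S=14
x0,y0,w,h=225,195,40,40
im=cv2.resize(c['image'][y0:y0+h,x0:x0+w],None,fx=S,fy=S,interpolation=cv2.INTER_CUBIC)
im=np.clip(im.astype(float)*1.6,0,255).astype(np.uint8)
def dr(P,col):
    q=proj(c,T(D,P)); cv2.polylines(im,[np.round((q-[x0,y0]+.5)*S).astype(int)],False,col,1)
dr([[60,-20,40],[60,90,40]],(255,255,0)); dr([[60,-20,50],[60,90,50]],(255,0,0))
dr([[60,11.5,58],[60,71.5,58]],(0,255,0));dr([[26,11.5,58],[26,71.5,58]],(0,255,0))
cv2.imwrite('pics/s9b.png',cv2.cvtColor(im,cv2.COLOR_RGB2BGR))
E
```

```text
side8 [44.61  1.79  0.76] 9.3
```

View pics/s9b.png

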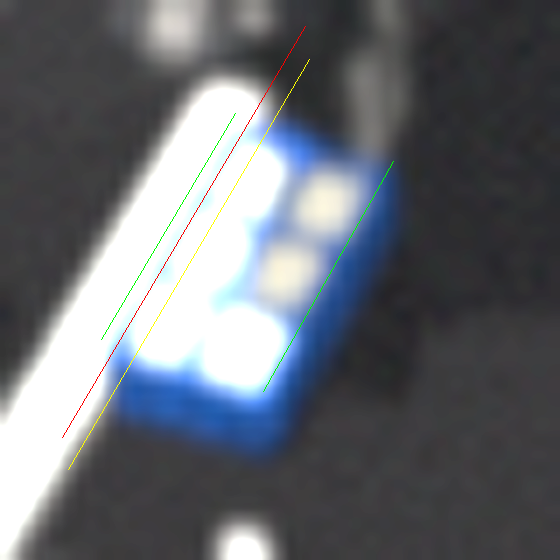

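```bash
python3 - <<'E'
from fc import *
a=snap('top','top9')['image'][150:250,180:340]
cv2.imwrite('pics/t9.png',cv2.cvtColor(cv2.resize(a,None,fx=5,fy=5,interpolation=cv2.INTER_CUBIC),cv2.COLOR_RGB2BGR))
E
```

```text
(no output)
```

View pics/t9.png

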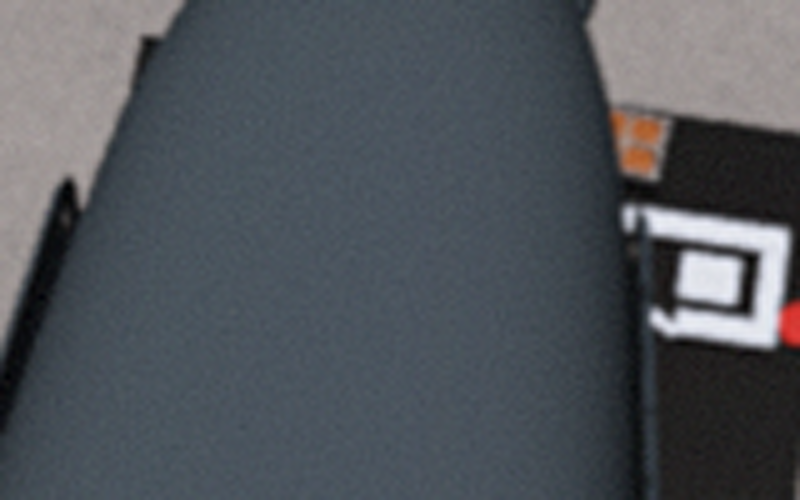

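```bash
cat >> fc.py <<'E'
def fr(t,y0,yr=None,front=12):
    # fit x,yaw using front-part only; y free
    c=load(t);g=c['image'].astype(float);b=np.clip((g[...,2]-45)/(110-45),0,1)
    w=render(c,[proj(c,T(D,box(10,58,y0-20,y0+30+front,49,49)))],b.shape)*(1-render(c,[proj(c,T(D,box(60,72,-167,167,40,50)))],b.shape))
    p0=np.r_[T(D,[[43,y0,0]])[0][:2],D[2]]
    r=fit(lambda p:[T(p,box(-17,17,-30,30,40,58))],[c],([b],[w]),p0,[3,3,.05]); print(t,todeck(D,r.x).round(2),round(r.fun,2))
E
python3 -c "
from fc import *
fr('side6',-10);fr('side7',-10);fr('side8',1);fr('side9',41)"
```

```text
side6 [ 45.14 -10.74  -1.09] 2.26
side7 [ 44.84 -10.45  -0.48] 2.15
side8 [45.41  1.98  1.43] 3.7
side9 [44.96 43.46  2.8 ] 2.74
```

The side fit suggests the front may be drifting about 2° off the rail. I'll back off slightly and push nearer the slide's −x half, which turns the front toward the rail.

Emit:
{"api": "servo_tool", "payload": {"plan": [[[0,0,0,0,-3,0,0],[0,0,0,3,-5,0,0],[0,0,0,6.5,-5,0,0],[0,0,0,6.5,-1,0,0],[0,0,0,6.4,3,0,0]]]}}

```text
time: 12.6
ee_pos: [581.5, 47.4, 46.9]
tool_rot: [0.0, 0.014, 1.0, 0.0]
contact_force: [-1.2, -1.1, 1.8]
grip_width: -0.1
```

Emit:
{"api": "servo_tool", "payload": {"plan": [[[0,0,0,0,4,0,0],[0,0,0,0,8,0,0],[0,0,0,-0.1,12,0,0]]]}}

```text
time: 12.9
ee_pos: [581.9, 59.6, 46.7]
tool_rot: [0.0, 0.014, 1.0, 0.0]
contact_force: [-1.4, -2.3, 1.4]
grip_width: 0.1
```

```bash
python3 - <<'E'
from fc import *
info(38,60,46)
c=snap('side','side10')
fr('side10',56)
S=14
x0,y0=proj(c,T(D,[[43,56,50]]))[0].astype(int)-20;w=h=40
im=cv2.resize(c['image'][y0:y0+h,x0:x0+w],None,fx=S,fy=S,interpolation=cv2.INTER_CUBIC)
def dr(P,col):
    q=proj(c,T(D,P)); cv2.polylines(im,[np.round((q-[x0,y0]+.5)*S).astype(int)],False,col,1)
dr([[60,-20,50],[60,90,50]],(255,0,0));dr([[26,24,58],[26,86,58]],(0,255,0))
cv2.imwrite('pics/s10.png',cv2.cvtColor(im,cv2.COLOR_RGB2BGR))
E
```

```text
t 12.9 deck [36.28 16.94] z 46.73 F [-1.37 -2.27  1.43] grip 0.1
shift [-1.64 43.06  0.74] turn [ 0.01  0.   -0.1 ]
side10 [45.19 58.12  0.37] 7.07
```

View pics/s10.png

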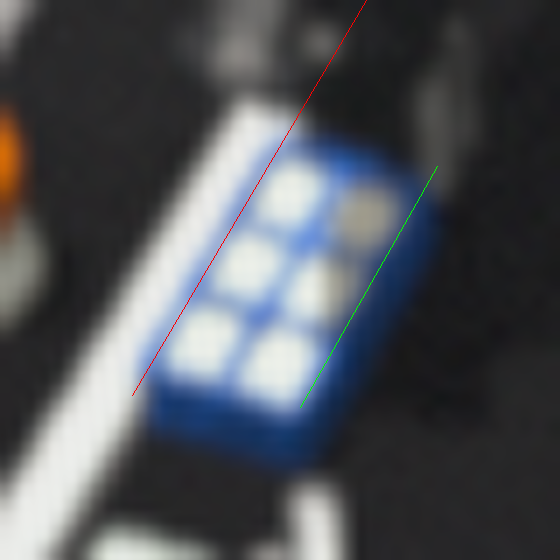

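Now flush again (front corner at the rail). Continuing along it.

Emit:
{"api": "servo_tool", "payload": {"plan": [[[0,0,0,0,4,0,0],[0,0,0,0,8,0,0],[0,0,0,-0.1,12,0,0],[0,0,0,-0.1,16,0,0],[0,0,0,-0.1,20,0,0]]]}}

```text
time: 13.45
ee_pos: [582.8, 79.7, 46.7]
tool_rot: [0.0, 0.014, 1.0, 0.0]
contact_force: [-0.5, -1.2, 0.7]
grip_width: -0.2
```

```bash
python3 - <<'E'
from fc import *
info(38,60,46)
c=snap('side','side11')
fr('side11',76)
S=11
x0,y0=proj(c,T(D,[[43,80,50]]))[0].astype(int)-25;w=h=50
im=cv2.resize(c['image'][y0:y0+h,x0:x0+w],None,fx=S,fy=S,interpolation=cv2.INTER_CUBIC)
cv2.imwrite('pics/s11.png',cv2.cvtColor(im,cv2.COLOR_RGB2BGR))
E
```

```text
t 13.45 deck [36.67 37.09] z 46.73 F [-0.55 -1.17  0.75] grip -0.2
shift [-1.29 22.91  0.75] turn [ 0.04  0.03 -0.1 ]
side11 [38.84 87.74 16.68] 21.16
```

View pics/s11.png

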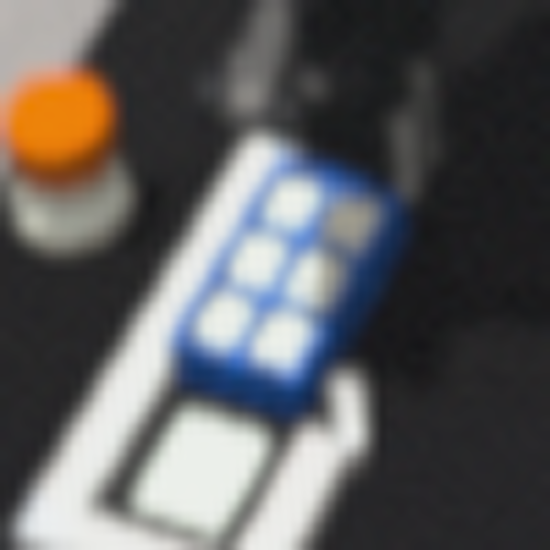

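Emit:
{"api": "servo_tool", "payload": {"plan": [[[0,0,0,0,4,0,0],[0,0,0,0,8,0,0],[0,0,0,0,12,0,0],[0,0,0,-0.1,16,0,0],[0,0,0,-0.1,20,0,0]]]}}

```text
time: 14.0
ee_pos: [583.4, 99.7, 46.8]
tool_rot: [0.0, 0.014, 1.0, 0.0]
contact_force: [-0.4, -1.2, 0.3]
grip_width: 0.2
```

Emit:
{"api": "servo_tool", "payload": {"plan": [[[0,0,0,0,3,0,0],[0,0,0,0,6,0,0],[0,0,0,0,9,0,0],[0,0,0,-0.1,12,0,0],[0,0,0,-0.1,15,0,0]]]}}

```text
time: 14.5
ee_pos: [583.8, 114.5, 46.8]
tool_rot: [0.0, 0.014, 1.0, 0.0]
contact_force: [-0.6, -0.2, 0.1]
grip_width: 0.0
```

```bash
python3 - <<'E'
from fc import *
info(38,60,46)
c=snap('side','side12')
S=11
x0,y0=proj(c,T(D,[[43,120,50]]))[0].astype(int)-25;w=h=50
im=cv2.resize(c['image'][y0:y0+h,x0:x0+w],None,fx=S,fy=S,interpolation=cv2.INTER_CUBIC)
cv2.imwrite('pics/s12.png',cv2.cvtColor(im,cv2.COLOR_RGB2BGR))
E
```

```text
t 14.5 deck [36.82 71.84] z 46.78 F [-0.57 -0.18  0.08] grip 0.0
shift [ -1.2  -11.84   0.77] turn [ 0.03  0.02 -0.11]
```

View pics/s12.png

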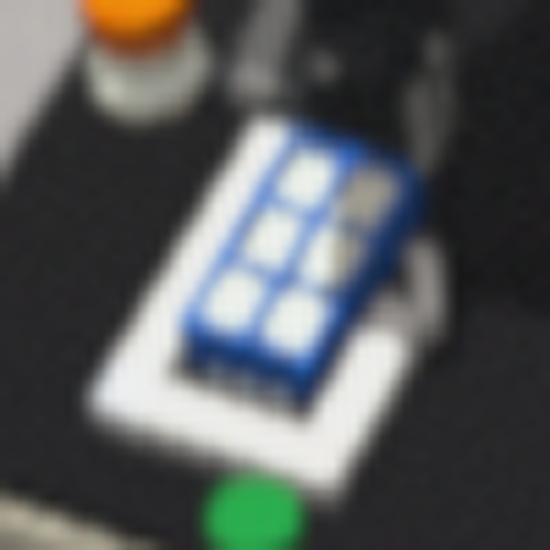

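Emit:
{"api": "servo_tool", "payload": {"plan": [[[0,0,0,0,2,0,0],[0,0,0,0,4,0,0],[0,0,0,0,5.5,0,0],[0,0,0,0,7,0,0]]]}}

```text
time: 14.95
ee_pos: [584.1, 121.4, 46.8]
tool_rot: [0.0, 0.014, 1.0, 0.0]
contact_force: [0.2, -1.0, 1.0]
grip_width: -0.4
```

Emit:
{"api": "servo_tool", "payload": {"plan": [[[0,0,0,0,0.8,0,0],[0,0,0,0,1.6,0,0]]]}}

```text
time: 15.15
ee_pos: [584.1, 122.9, 46.8]
tool_rot: [0.0, 0.014, 1.0, 0.0]
contact_force: [-0.3, -0.6, 0.6]
grip_width: -0.3
```

Emit:
{"api": "servo_tool", "payload": {"plan": [[[0,0,0,0,0.8,0,0],[0,0,0,0,1.5,0,0]]]}}

```text
time: 15.35
ee_pos: [584.1, 124.4, 46.8]
tool_rot: [0.0, 0.014, 1.0, 0.0]
contact_force: [0.1, -0.5, 0.6]
grip_width: -0.4
```

Emit:
{"api": "servo_tool", "payload": {"plan": [[[0,0,0,0,0.8,0,0],[0,0,0,0,1.5,0,0]]]}}

```text
time: 15.55
ee_pos: [584.1, 125.6, 46.8]
tool_rot: [0.0, 0.014, 1.0, -0.0]
contact_force: [-0.6, -5.2, 0.7]
grip_width: -0.1
```

Emit:
{"api": "servo_tool", "payload": {"plan": [[[0,0,0,0,0.7,0,0],[0,0,0,0,0.7,0,0]]]}}

```text
time: 15.75
ee_pos: [584.1, 125.7, 46.8]
tool_rot: [0.0, 0.014, 1.0, -0.001]
contact_force: [-0.3, -6.0, 0.7]
grip_width: 0.2
```

Emit:
{"api": "servo_tool", "payload": {"plan": [[[0,0,0,0,0.7,0,0],[0,0,0,0,0.7,0,0]]]}}

```text
time: 15.95
ee_pos: [584.0, 125.8, 46.7]
tool_rot: [0.0, 0.014, 1.0, -0.001]
contact_force: [-0.6, -9.7, 2.0]
grip_width: -0.1
```

End stop reached: stalled at 6–10 N. Backing off and clearing to look.

Emit:
{"api": "servo_tool", "payload": {"plan": [[[0,0,0,0,-2,0,0],[0,0,0,0,-7,0,0],[0,0,0,0,-20,0,0],[0,0,0,0,-30,-20,0],[0,0,0,10,-50,-55,0]]]}}

```text
time: 16.45
ee_pos: [572.1, 77.0, 100.2]
tool_rot: [-0.001, 0.013, 1.0, 0.0]
contact_force: [0.7, 0.1, 0.3]
grip_width: 0.3
```

Emit:
{"api": "servo_tool", "payload": {"plan": [[[0,0,0,10,-45,-10,0],[0,0,0,20,-90,-10,0],[0,0,0,30,-135,-10,0],[0,0,0,40,-180,-10,0],[0,0,0,40,-180,-10,0]]]}}

```text
time: 16.95
ee_pos: [526.4, -106.3, 111.9]
tool_rot: [0.0, 0.016, 1.0, -0.0]
contact_force: [0.5, 0.2, -0.4]
grip_width: 0.1
```

```bash
python3 - <<'E'
from fc import *
info(38,60,46)
S=10;out=[]
for n in('top','side'):
    c=snap(n,n+'13')
    x0,y0=proj(c,T(D,[[43,125,50]]))[0].astype(int)-[20,28]
    im=cv2.resize(c['image'][y0:y0+56,x0:x0+40],None,fx=S,fy=S,interpolation=cv2.INTER_CUBIC)
    def dr(P,col):
        q=proj(c,T(D,P)); cv2.polylines(im,[np.round((q-[x0,y0]+.5)*S).astype(int)],True,col,1)
    dr([[26,95,58],[60,95,58],[60,155,58],[26,155,58]],(255,0,255));dr([[22,115,50],[22,155,50],[60,155,50],[60,95,50]],(255,255,0))
    out.append(im)
cv2.imwrite('pics/s13.png',cv2.cvtColor(np.hstack(out),cv2.COLOR_RGB2BGR))
E
```

```text
t 16.95 deck [ -15.04 -150.35] z 111.87 F [ 0.52  0.22 -0.42] grip 0.1
shift [-51.48 210.77  65.77] turn [-0.03  0.03 -0.41]
```

View pics/s13.png

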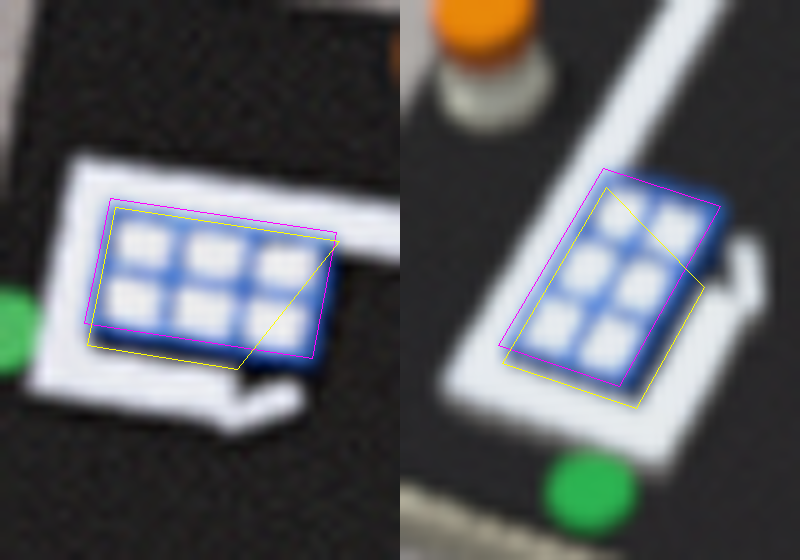

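```bash
cat >> fc.py <<'E'
def ff(t,tref,Dc,y0=125):
    c=load(t);g=c['image'].astype(float).max(2);M=np.clip((g-25)/95,0,1)
    w=render(c,[proj(c,T(Dc,box(10,62,y0-45,y0+32,52,52)))],g.shape)
    w[:]=w*(1-cv2.dilate(render(c,[proj(c,T(Dc,b)) for b in DECK+[box(5,22,96,116,40,50)]],g.shape),np.ones((3,3))))
    out=[]
    for x in np.arange(38,46.1,.5):
        pass
    p0=np.r_[T(Dc,[[43,y0,0]])[0][:2],Dc[2]]
    r=fit(lambda p:[T(p,box(-17,17,-30,30,40,58))],[c],([M],[w]),p0,[2,2,.04]); print(t,todeck(Dc,r.x).round(2),round(r.fun,2))
E
python3 - <<'E'
from fc import *
Dt=fitdeck(['top0'],[545.4,44.2,-.024]); Ds=fitdeck(['side0'],[545.2,41.7,-.025])
ff('top13','top0',Dt); ff('side13','side0',Ds)
print('earlier flush state:')
def g(t,Dc):
    global D
    import fc; fc.D=Dc; fc.fc([t],-10)
g('top6',Dt);g('side6',Ds)
E
```

```text
deck ['top0'] [ 5.454233e+02  4.422320e+01 -2.400000e-02] -1.38 63.1
deck ['top0'] [ 5.454233e+02  4.422320e+01 -2.400000e-02] -1.38 63.1
deck ['side0'] [ 5.452691e+02  4.098030e+01 -2.540000e-02] -1.45 60.16
deck ['side0'] [ 5.452691e+02  4.098030e+01 -2.540000e-02] -1.45 60.16
top13 [4.4140e+01 1.2557e+02 3.0000e-02] 0.73
side13 [ 41.32 124.08   0.85] 1.89
earlier flush state:
top6 [43.84 -8.76 -0.33] 6.42
side6 [44.4  -9.15 -0.65] 7.6
```

Both views show the slide home (top fit: 44.1, 125.6, yaw 0.0°, matching its earlier flush-to-rail reading of 43.8). Raising the hand well clear and checking the bystanders.

Emit:
{"api": "servo_tool", "payload": {"plan": [[[0,0,0,15,-20,-40,0],[0,0,0,35,-45,-75,0],[0,0,0,60,-70,-105,0],[0,0,0,90,-100,-130,0],[0,0,0,90,-100,-130,0]]]}}

```text
time: 17.55
ee_pos: [434.3, -200.7, 245.1]
tool_rot: [0.002, 0.014, 1.0, -0.001]
contact_force: [0.4, 0.1, -0.7]
grip_width: 0.1
```

```bash
python3 - <<'E'
from fc import *
info()
for n in('top','side'):
    c=snap(n,n+'14'); d=np.abs(c['image'].astype(int)-load(n+'0')['image']).max(2)
    cv2.imwrite(f'pics/d_{n}.png',np.clip(d*2,0,255).astype(np.uint8))
a=np.vstack([cv2.resize(load('side14')['image'],(400,300)),cv2.resize(load('top14')['image'],(400,300))])
b=np.vstack([cv2.resize(cv2.cvtColor(cv2.imread(f'pics/d_{n}.png'),cv2.COLOR_BGR2RGB),(400,300)) for n in('side','top')])
cv2.imwrite('pics/f14.png',cv2.cvtColor(np.hstack([a,b]),cv2.COLOR_RGB2BGR))
Dt=np.array([545.42,44.22,-.024])
ff('top14','',Dt)
E
```

```text
t 17.55 deck [-104.66 -247.  ] z 245.11 F [ 0.45  0.15 -0.65] grip 0.1
top14 [ 44.11 125.51   0.2 ] 0.76
```

View pics/f14.png

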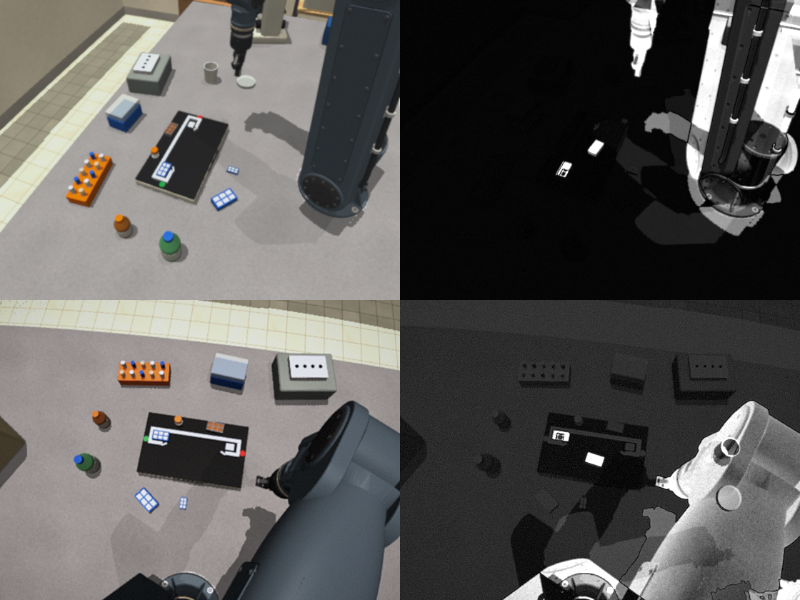

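The difference images show that only the slide and the arm have moved; the bystanders are unchanged and the hand is clear. Handing in.

```bash
python3 -c "
from station import bot
print(bot.hand_in())"
```

```text
the job is handed in; nothing more can be done
None
```

The blue chamber slide is in the pocket at the green-marker end, against the end stop and, as far as I can measure, the rail. I handed in at about 17.6 s with the hand well clear.

**What I did:** I pushed the slide squarely to the rail with two part-opened fingertips until the arm stalled at about 7 N. I then slid it along with shut fingertips into the pocket until it stalled on the end stop at about 10 N.

**Last checks:**
- **Top view:** the slide sits at deck (44.1, 125.5) mm with yaw 0.2°. Home is (43, 125), so this is home within the camera error, and x is 0.3 mm from the reading when it was flush on the rail.
- **Bystanders:** the before/after difference images show only the slide and the arm changed.

**Checks that disagreed:**
- **Drift along the rail:** about a third of the way along, the side camera hinted that the slide's front had turned about 2° off the rail. I moved the push point, and it read flush again.
- **Side-view fit at the end:** it read x = 41.3 mm and yaw 0.9°, though the lip hides much of the slide from that camera. I went with the top view and did not test the rail contact directly in the pocket.

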